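# Call a refill for the empty bin

## Robot

A 6-joint arm with a two-finger parallel gripper is mounted at the origin on the work surface. World frame = base frame: x ahead of the robot, y to its left, z up, the work surface at z = 0. Lengths are in m, angles in rad, forces in N, time in s.
With the tool pointing down it reaches from about 0.25 to 0.775 m from the base axis. Payload 4 kg.
Tool frame: the origin (TCP) lies at the very end of the fingers, on their centre line; the grasp point (between the pads) lies tcp_to_grasp behind it (tcp_to_grasp is the distance from the TCP to the grasp point, in m); z points along the fingers, y is the direction in which the jaws open and shut (so a half turn about z gives the same grasp; the last joint's range is limited). The gripper opens to 94 mm and grips with 3 to 60 N. Pads are 16 mm wide; open, the fingers measure 119 mm over their backs; the gripper's body (75 mm by 177 mm) begins 78 mm behind the grasp point.
Start: joints at [-1.274, 0.087, 1.371, -0, 1.684, -0.103], TCP at [0.214, -0.507, 0.206] pointing down, gripper open.
Joint ranges: [-3.1, 3.1], [-0.76, 2.03], [0.27, 2.55], [-1.08, 4.22], [0.17, 2.65], [-2.57, 2.57]. Speed limits (rad/s): [2.79, 2.79, 3.14, 3.14, 3.14, 3.14].

## Interface

Orientations are given as [roll, pitch, yaw] about the fixed x, y, z axes, in that order (R = Rz(yaw) Ry(pitch) Rx(roll)).
In Python, from bench import * gives the robot as it stands.
- The arm moves only by the tool play_rows, never from a script. Its argument "rows" is a list of rows, each a list of 3 entries, a list of its own where there are three numbers: the finger opening in cm, from 0 to 9.4, then the shift along the world's x, y, z in cm, then the turn, a rotation vector about the world's x, y, z in rad. A call has 1 to 8 rows; each row is the pose to reach, as a shift and turn from the pose commanded when the call began; what a row does not reach only later rows make up. A row lasts 1/12 s, in which the tool goes at most 41.7 mm and 7.16 degrees, less where a joint would pass 70% of its speed; a pose out of reach is approached as far as the arm can. A call with a gripper value outside its range is refused whole. The fingers move at their own pace and stop on an object; the grip force is fixed at half the most. Time passes only in rows, so rows that repeat a pose let the fingers close. It gives the time, the measured TCP pose, the force and the opening at its end, in the units of the state.
- get_obs(): the state, without advancing time (a new reading comes with each control period).
- snapshot(name): name is "side" or "top" or "wrist"; returns a dict with "pixels" (480x640x3 uint8, red, green, blue), "fx", "fy", "cx", "cy" (pixels), "rvec" (rotation vector, rad) and "tvec" (3), from world to camera coordinates, as OpenCV has them. Camera axes: x right, y down, z forward; pixel columns grow to the right and rows downward; lengths in m; the calibration is good to about 2 mm. The wrist camera is an equidistant fisheye: a pixel r from the principal point sees the ray r / f radians off the axis. A picture is of the moment at which its call begins. There is no depth.
- close_job(): hands the job in, once; it reports no verdict.
Trained networks look in the newest picture that a camera, given by its name, has taken for a name from the list of things; names that differ only in an ending like _2 or _b are one class to them, and where a whole thing is asked for, a point or a joint stands for the part that bears it (a point fixed in the world has none). Each returns a list of dicts, best first, with "confidence" (0 to 1); they miss things now and then, are a little off and sometimes report something else, mostly with a low value. They report only what shows in the picture. A call takes as long as a camera call.
- silhouettes(camera, label): "mask" (480x640 bool, what is visible of it) and "point" ([row, column] in pixels, amid what is visible of it).
The state is a dict: "time": time; "joint_positions": joint angles; "qvel": joint speeds; "joint_torque": joint torques, N m; "tool_pos": TCP position; "ee_rot": TCP orientation; "wrist_force": force on the tool from outside, world axes, zero at the start; "wrist_torque": the same for the moment, N m; "width": finger opening in m.
Only numpy, scipy, OpenCV 4.12 (cv2) and the standard library are available. Lean on these libraries where they do the work, as an engineer would, in place of code of your own. Each camera call takes 0.05 s, during which the arm holds its last target. There are 200 camera calls.

## Task

Three picking bins stand in a row on the bench, each with its own call button in front of it. With the fingertips gently press the call button of the bin that is empty and let it come up again, then gently press the long bar key in the middle of the stock terminal's row of keys to send the request, and draw back clear. Do not press any other button or key, do not pick up or push the loose call buttons out of place, and leave everything else where it stands.

Things in the scene. Friction and masses are not known exactly. Their poses are not given: they have to be found in the camera images.
- bin_empty: the bin with nothing in it: a fixed blue plastic picking bin, 180 long (its x) x 130 wide (its y) x 75 mm high, walls 4 mm; the wall at its low front (-x, towards the robot) is only 35 mm high. Origin: centre of its underside, on the bench. The three bins stand in a row in any order.
- call_empty_base: housing of the wireless call button that stands loose on the bench 145 to 170 mm in front (-x) of the centre of bin_empty, up to 30 mm to either side: white disc, 72 mm across, 22 mm high, about 0.2 kg. Origin: centre of its underside.
- call_empty_top (a point): centre of the top of that call button's grey cap: 36 mm across, standing 10 mm above the housing (32 mm above the bench) when up. The point moves down with the cap.
- call_empty (a joint): how far that cap is pressed down (m): 0 up, 0.008 fully down. A spring returns it; it starts to move at about 1.6 N and takes 5.2 N at the bottom. A press counts from 0.004.
- bin_tin: the bin that holds a small steel bowl-shaped baking tin: a fixed blue plastic picking bin, 180 long (its x) x 130 wide (its y) x 75 mm high, walls 4 mm; the wall at its low front (-x, towards the robot) is only 35 mm high. Origin: centre of its underside, on the bench. The three bins stand in a row in any order.
- call_tin_base: housing of the wireless call button that stands loose on the bench 145 to 170 mm in front (-x) of the centre of bin_tin, up to 30 mm to either side: white disc, 72 mm across, 22 mm high, about 0.2 kg. Origin: centre of its underside.
- call_tin_top (a point): centre of the top of that call button's grey cap: 36 mm across, standing 10 mm above the housing (32 mm above the bench) when up. The point moves down with the cap.
- call_tin (a joint): how far that cap is pressed down (m): 0 up, 0.008 fully down. A spring returns it; it starts to move at about 1.6 N and takes 5.2 N at the bottom. A press counts from 0.004.
- bin_jar: the bin that holds an amber jar: a fixed blue plastic picking bin, 180 long (its x) x 130 wide (its y) x 75 mm high, walls 4 mm; the wall at its low front (-x, towards the robot) is only 35 mm high. Origin: centre of its underside, on the bench. The three bins stand in a row in any order.
- call_jar_base: housing of the wireless call button that stands loose on the bench 145 to 170 mm in front (-x) of the centre of bin_jar, up to 30 mm to either side: white disc, 72 mm across, 22 mm high, about 0.2 kg. Origin: centre of its underside.
- call_jar_top (a point): centre of the top of that call button's grey cap: 36 mm across, standing 10 mm above the housing (32 mm above the bench) when up. The point moves down with the cap.
- call_jar (a joint): how far that cap is pressed down (m): 0 up, 0.008 fully down. A spring returns it; it starts to move at about 1.6 N and takes 5.2 N at the bottom. A press counts from 0.004.
- terminal: stock terminal: fixed flat grey box, 150 (its x) x 210 (its y) x 45 mm high, a display (look only) on its far half and a row of three grey keys along its near (-x) half. Origin: centre of its underside, on the bench.
- bar_key_top (a point): centre of the top of the long bar key, the middle one of the row: 24 (terminal's x) x 64 mm (terminal's y), standing 10 mm above the terminal's top when up (55 mm above the bench). Moves down with the key.
- bar_key (a joint): how far the bar key is pressed down (m): 0 up, 0.008 fully down; same spring as the call buttons; a press counts from 0.004.
- round_left (a joint): how far the round key at the terminal's +y end of the row is pressed down (m), 0 up to 0.008. The key is 22 mm across, centred 70 mm from the bar key's centre, as high as the bar key; to be left alone.
- round_right (a joint): how far the round key at the terminal's -y end of the row is pressed down (m), 0 up to 0.008. The key is 22 mm across, centred 70 mm from the bar key's centre, as high as the bar key; to be left alone.
- tape_roll: bystander, loose: cardboard-coloured tape roll lying flat between robot and call buttons, 90 mm across, 25 mm high. Origin: centre of its underside.
- scraper: bystander, loose: flat spatula-like scraper, 280 mm long, with a black handle, lying on the bench between robot and call buttons. Origin: at its middle, on its underside.
- mug: bystander, loose: white mug, 80 mm across, 85 mm high, at the right of the bench. Origin: centre of its underside.
- sanitiser: bystander, loose: white bottle, 64 mm across, 180 mm high, at the far right. Origin: centre of its underside.
- spool: bystander, loose: plain wooden spool, 56 mm across, 60 mm high, standing beyond the terminal. Origin: centre of its underside.
- tin: bystander, loose: small steel bowl-shaped baking tin, 80 mm across, 40 mm high, in bin_tin. Origin: centre of its underside.
- jar: bystander, loose: amber jar, 60 mm across, 75 mm high, in bin_jar. Origin: centre of its underside.

How it is judged:
By the outcome, as a careful person would: the job done as asked, in the order asked, and still so for the second after the job is handed in, with the robot touching nothing.
It also fails if it takes over 42 s, if anything falls off the work surface, if the arm or the gripper's body presses on something with over 40 N, if the wrist force passes 120 N, or if a joint passes its speed limit or range.

## Working session

There is one attempt and no reset: what is moved stays moved. The work goes in short steps, Python scripts to look and compute and a tool call to move; the robot and the scene stay as the last step left them, time stands still between calls to the robot, and variables do not carry over. Pictures are saved under pics/ and viewed, about 8 in all and at most 12, crops included, and the job is handed in when it is done.

Besides the shell and the picture viewer there is one more tool, called after "Emit:" as a command line: name --argument value ..., lists and objects as JSON in quotes. play_rows: Moves the arm, as the interface text tells. Its arguments: {"type":"object","properties":{"rows":{"type":"array"}},"required":["rows"]}

```bash
mkdir -p pics; cat > h.py <<'E'
from bench import *
import numpy as np, cv2
def ray(s,rc,fish=False):
    x=(rc[1]-s["cx"])/s["fx"]; y=(rc[0]-s["cy"])/s["fy"]
    if fish:
        t=np.hypot(x,y); d=np.array([x/t*np.sin(t),y/t*np.sin(t),np.cos(t)]) if t>1e-9 else np.array([0,0,1.])
    else: d=np.array([x,y,1.])
    R=cv2.Rodrigues(np.array(s["rvec"],float))[0]; t=np.array(s["tvec"],float).ravel()
    return -R.T@t, R.T@d
def at(s,rc,z,fish=False):
    o,d=ray(s,rc,fish); return o+d*(z-o[2])/d[2]
def save(s,f,crop=None):
    im=s["pixels"][:,:,::-1]
    cv2.imwrite(f,im)
E
python3 - <<'E'
from h import *
for c in ("top","side"):
    s=snapshot(c); save(s,f"pics/{c}0.png")
    for l,z in (("bin_empty",.03),("bin_tin",.03),("bin_jar",.03),("call_empty_top",.032),("call_tin_top",.032),("call_jar_top",.032),("call_empty_base",.022),("terminal",.045),("bar_key_top",.055),("tin",.03),("jar",.07)):
        for d in silhouettes(c,l)[:4]:
            print(c,l,round(d["confidence"],2),np.round(d["point"]),d["mask"].sum(),at(s,d["point"],z).round(3))
E
```

```text
top bin_empty 0.55 [191. 320.] 3437 [ 0.674 -0.043  0.03 ]
top bin_tin 0.66 [208. 405.] 3018 [ 0.63  -0.281  0.03 ]
top bin_jar 0.57 [184. 268.] 2990 [0.693 0.102 0.03 ]
top call_empty_top 0.61 [247. 169.] 218 [0.51  0.37  0.032]
top call_tin_top 0.69 [257. 394.] 136 [ 0.491 -0.25   0.032]
top call_empty_base 0.94 [255. 324.] 554 [ 0.495 -0.057  0.022]
top terminal 0.91 [235. 167.] 4260 [0.542 0.374 0.045]
top bar_key_top 0.55 [250. 168.] 154 [0.499 0.368 0.055]
top tin 0.94 [203. 390.] 645 [ 0.644 -0.238  0.03 ]
top jar 0.66 [180. 260.] 456 [0.692 0.123 0.07 ]
side bin_empty 0.96 [223. 290.] 4452 [ 0.663 -0.069  0.03 ]
side bin_tin 0.84 [190. 334.] 3178 [ 0.627 -0.242  0.03 ]
side bin_jar 0.71 [268. 245.] 5494 [0.672 0.113 0.03 ]
side bin_jar 0.32 [212. 388.] 493 [ 0.468 -0.223  0.03 ]
side call_tin_top 0.69 [206. 389.] 115 [ 0.472 -0.242  0.032]
side call_jar_top 0.69 [293. 292.] 242 [0.547 0.131 0.032]
side call_empty_base 0.91 [254. 354.] 639 [ 0.486 -0.046  0.022]
side terminal 0.73 [402. 224.] 11489 [0.524 0.404 0.045]
side bar_key_top 0.58 [388. 244.] 667 [0.505 0.372 0.055]
side bar_key_top 0.28 [302. 294.] 863 [0.521 0.17  0.055]
side tin 0.79 [186. 336.] 328 [ 0.63  -0.263  0.03 ]
side tin 0.68 [270. 246.] 5261 [0.667 0.116 0.03 ]
side jar 0.75 [259. 229.] 744 [0.692 0.138 0.07 ]
side jar 0.49 [294. 293.] 238 [0.527 0.163 0.07 ]
```

View pics/top0.png

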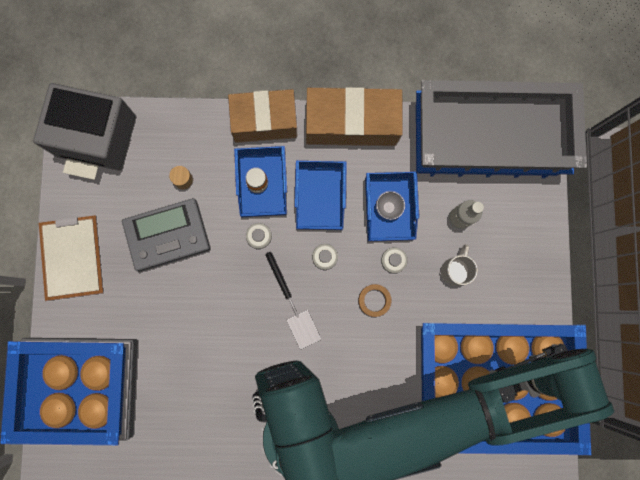

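View pics/side0.png

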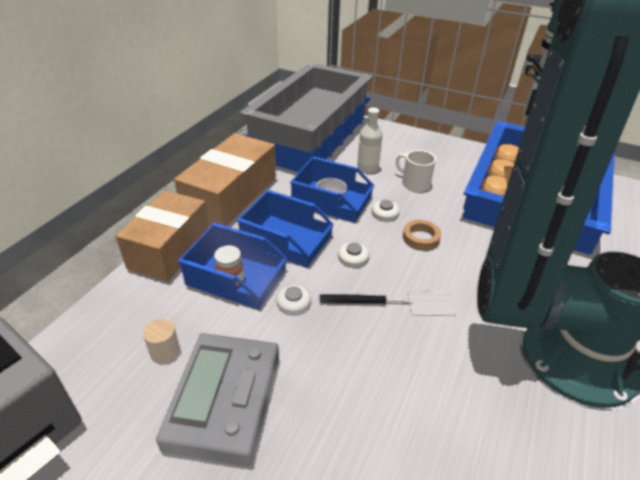

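The empty bin is the middle one; its call button is at about (324,257) in the top picture and (354,252) in the side picture. The bar key is at (167,247) in the top picture. I'm moving towards the button and closing the fingers.

Emit:
play_rows --rows '[[0,[2,3.5,0],[0,0,0]],[0,[4,7,0],[0,0,0]],[0,[6,10.5,0],[0,0,0]],[0,[8,14,0],[0,0,0]],[0,[10,17.5,0],[0,0,0]],[0,[12,21,0],[0,0,0]],[0,[14,24.5,0],[0,0,0]],[0,[15,27,0],[0,0,0]]]'

```text
time: 1.87
tool_pos: [0.3654, -0.2338, 0.2058]
ee_rot: [3.141, -0.001, 0.402]
wrist_force: [0.4, 0.5, -0.1]
width: 0.0441
```

Emit:
play_rows --rows '[[0,[1,3.5,0],[0,0,0]],[0,[2.5,7,0],[0,0,0]],[0,[4,10.5,0],[0,0,0]],[0,[5.5,14,0],[0,0,0]],[0,[7,17,0],[0,0,0]],[0,[8,18.5,0],[0,0,0]],[0,[8,18.5,0],[0,0,0]],[0,[8,18.5,0],[0,0,0]]]'

```text
time: 2.53
tool_pos: [0.4441, -0.0512, 0.2054]
ee_rot: [3.141, 0.001, 0.402]
wrist_force: [0.4, 0.0, -0.2]
width: 0.0004
```

```bash
python3 - <<'E'
from h import *
o=get_obs(); print(o["time"],o["tool_pos"],o["ee_rot"],o["width"],o["wrist_force"])
s=snapshot("wrist"); save(s,"pics/w1.png"); print(s["fx"],s["cx"],s["cy"],ray(s,[240,320],True))
for l,z in (("call_empty_base",.022),("call_empty_top",.032),("call_tin_top",.032),("call_jar_top",.032),("bar_key_top",.055),("terminal",.045),("round_left",.055),("round_right",.055)):
    for d in silhouettes("wrist",l)[:3]:
        print(l,round(d["confidence"],2),np.round(d["point"]),d["mask"].sum(),at(s,d["point"],z,True).round(3))
E
```

```text
2.5333 [ 0.44408025 -0.05115837  0.20542429] [3.14124020e+00 7.59482537e-04 4.02118876e-01] 0.0004017543787416491 [ 0.38554119  0.03950556 -0.1559533 ]
371.64829954431775 323.68386217018303 240.58364659375317 (array([ 0.51860584, -0.0196794 ,  0.38509853]), array([-0.25617718, -0.09810138, -0.9616389 ]))
call_empty_base 0.57 [172. 350.] 3968 [ 0.496 -0.057  0.022]
call_empty_top 0.88 [174. 351.] 1055 [ 0.496 -0.058  0.032]
call_tin_top 0.84 [256. 504.] 757 [ 0.486 -0.246  0.032]
call_tin_top 0.55 [129. 555.] 3528 [ 0.637 -0.239  0.032]
call_jar_top 0.57 [ 56. 195.] 946 [0.548 0.128 0.032]
bar_key_top 0.59 [42. 19.] 700 [0.513 0.355 0.055]
terminal 0.61 [37. 45.] 7368 [0.525 0.321 0.045]
terminal 0.27 [308. 592.] 2591 [ 0.479 -0.403  0.045]
round_left 0.62 [286. 220.] 5828 [0.348 0.02  0.055]
round_left 0.56 [222. 628.] 961 [ 0.594 -0.38   0.055]
round_right 0.83 [34. 53.] 260 [0.53  0.3   0.055]
```

View pics/w1.png

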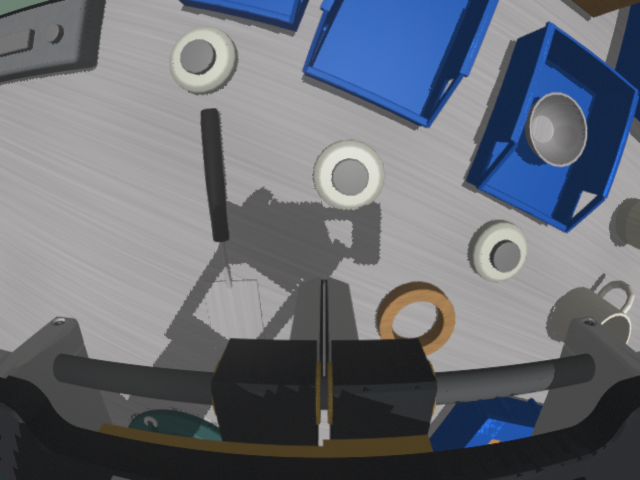

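The wrist view confirms it: the empty bin's cap is at (351,174), world (0.496,−0.058). I'll go above it and come down.

Emit:
play_rows --rows '[[0,[2.6,-0.35,-2],[0,0,0]],[0,[5.2,-0.7,-4],[0,0,0]],[0,[5.2,-0.7,-7.5],[0,0,0]],[0,[5.2,-0.7,-11],[0,0,0]],[0,[5.2,-0.7,-14],[0,0,0]],[0,[5.2,-0.7,-15.5],[0,0,0]],[0,[5.2,-0.7,-16],[0,0,0]],[0,[5.2,-0.7,-16],[0,0,0]]]'

```text
time: 3.65
tool_pos: [0.4949, -0.0586, 0.0439]
ee_rot: [-3.14, 0.003, 0.399]
wrist_force: [-0.2, -0.6, 1.4]
width: 0.0004
```

```bash
python3 - <<'E'
from h import *
o=get_obs(); print(o["time"],o["tool_pos"],o["wrist_force"])
s=snapshot("side"); save(s,"pics/t.png")
w=snapshot("wrist")["pixels"][:,:,::-1]
a=cv2.resize(s["pixels"][180:300,280:440,::-1],(480,360),interpolation=2)
cv2.imwrite("pics/s2.png",np.hstack([a,cv2.resize(w,(320,360))]))
E
```

```text
3.65 [ 0.49489083 -0.05862082  0.04394667] [-0.23304483 -0.64870599  1.37789132]
```

View pics/s2.png

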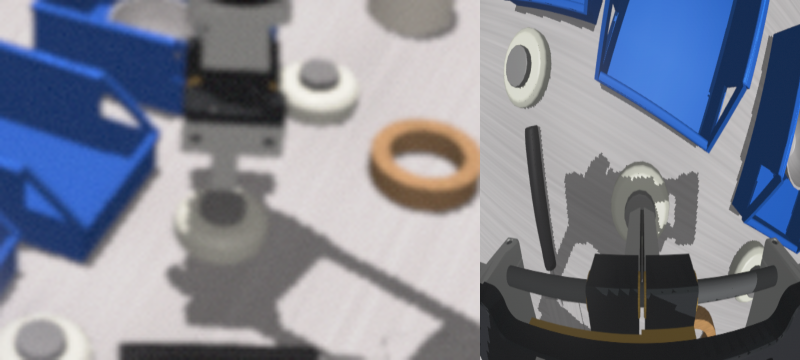

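The closed fingertips are centred just above the cap in both views, so I'll press it by about 6 mm.

Emit:
play_rows --rows '[[0,[0,0,-0.7],[0,0,0]],[0,[0,0,-1.1],[0,0,0]],[0,[0,0,-1.3],[0,0,0]],[0,[0,0,-1.5],[0,0,0]],[0,[0,0,-1.7],[0,0,0]],[0,[0,0,-1.8],[0,0,0]],[0,[0,0,-1.8],[0,0,0]]]'

```text
time: 4.33
tool_pos: [0.4963, -0.0587, 0.0279]
ee_rot: [3.141, -0.0, 0.4]
wrist_force: [-1.5, 0.6, 3.1]
width: 0.0006
```

Emit:
play_rows --rows '[[0,[0,0,-0.1],[0,0,0]],[0,[0,0,-0.2],[0,0,0]],[0,[0,0,-0.2],[0,0,0]],[0,[0,0,-0.2],[0,0,0]]]'

```text
time: 4.67
tool_pos: [0.4963, -0.0587, 0.0258]
ee_rot: [3.141, -0.0, 0.4]
wrist_force: [-1.3, -0.1, 4.5]
width: 0.0003
```

```bash
python3 - <<'E'
from h import *
o=get_obs(); print(o["time"],o["tool_pos"],o["wrist_force"])
E
```

```text
4.6667 [ 0.49633098 -0.05870905  0.02580068] [-1.29113966 -0.09487338  4.46873297]
```

The cap is about 6.2 mm down, and 4.5 N agrees with its spring. I'll lift straight up, then go towards the terminal.

Emit:
play_rows --rows '[[0,[0,0,0.6],[0,0,0]],[0,[0,0,1.5],[0,0,0]],[0,[0,0,4],[0,0,0]],[0,[0,0,8],[0,0,0]],[0,[0,0,12],[0,0,0]],[0,[-1,3.5,14],[0,0,0]],[0,[-2,7,15],[0,0,0]],[0,[-3,10.5,15],[0,0,0]]]'

```text
time: 5.33
tool_pos: [0.4674, 0.047, 0.1797]
ee_rot: [3.139, -0.006, 0.398]
wrist_force: [0.5, 1.2, 0.9]
width: 0.0003
```

Emit:
play_rows --rows '[[0,[-1,3.5,0],[0,0,0]],[0,[-2,7,0],[0,0,0]],[0,[-3,10.5,0],[0,0,0]],[0,[-3.5,14,0],[0,0,0]],[0,[-3.5,17.5,0],[0,0,0]],[0,[-3.5,20.5,0],[0,0,0]],[0,[-3.5,22,0],[0,0,0]],[0,[-3.5,22,0],[0,0,0]]]'

```text
time: 6.0
tool_pos: [0.4301, 0.2691, 0.1752]
ee_rot: [-3.141, 0.001, 0.404]
wrist_force: [0.5, 0.2, 0.3]
width: 0.0005
```

```bash
python3 - <<'E'
from h import *
o=get_obs(); print(o["time"],o["tool_pos"],o["ee_rot"],o["wrist_force"])
s=snapshot("wrist"); save(s,"pics/w3.png")
for l,z in (("call_empty_base",.022),("call_empty_top",.032),("bar_key_top",.055),("terminal",.045),("round_left",.055),("round_right",.055)):
    for d in silhouettes("wrist",l)[:2]:
        print(l,round(d["confidence"],2),np.round(d["point"]),d["mask"].sum(),at(s,d["point"],z,True).round(3))
        if l=="bar_key_top":
            c=np.array([at(s,p,z,True)[:2] for p in np.argwhere(d["mask"])],np.float32); print(cv2.minAreaRect(c*1000))
E
```

```text
6.0 [0.43012482 0.26907275 0.17522856] [-3.14055965e+00  9.46732223e-04  4.04237205e-01] [0.50437497 0.15030522 0.33492381]
call_empty_base 0.56 [282. 592.] 2131 [ 0.496 -0.05   0.022]
call_empty_top 0.91 [288. 598.] 569 [ 0.493 -0.055  0.032]
call_empty_top 0.24 [331. 639.] 69 [ 0.471 -0.185  0.032]
bar_key_top 0.6 [102. 247.] 2308 [0.507 0.369 0.055]
((509.5456848144531, 369.503662109375), (25.336292266845703, 64.9629135131836), 17.99590492248535)
terminal 0.67 [ 73. 260.] 34399 [0.535 0.37  0.045]
round_left 0.95 [ 98. 168.] 500 [0.489 0.436 0.055]
round_right 0.92 [105. 331.] 564 [0.53  0.306 0.055]
```

View pics/w3.png

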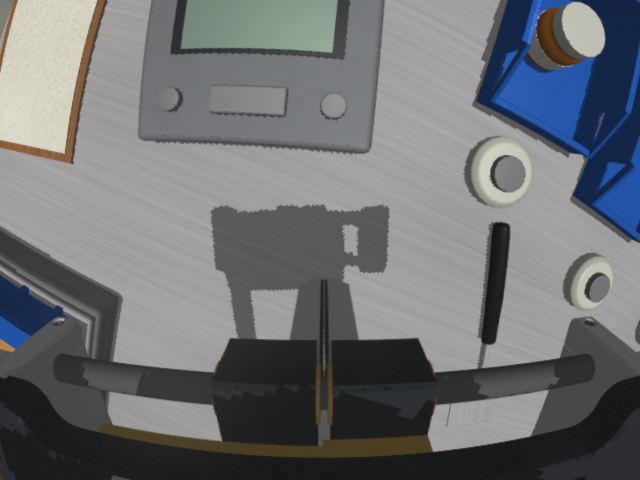

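The bar key shows at (247,101), world (0.509,0.370), with the terminal turned about 18°. I'll go above it.

Emit:
play_rows --rows '[[0,[2,2.6,-1],[0,0,-0.03]],[0,[4,5.2,-2],[0,0,-0.06]],[0,[6,7.8,-3],[0,0,-0.09]],[0,[7.9,10.1,-5],[0,0,-0.09]],[0,[7.9,10.1,-8],[0,0,-0.09]],[0,[7.9,10.1,-10],[0,0,-0.09]],[0,[7.9,10.1,-10.7],[0,0,-0.09]],[0,[7.9,10.1,-10.7],[0,0,-0.09]]]'

```text
time: 7.02
tool_pos: [0.5088, 0.3657, 0.0656]
ee_rot: [3.14, 0.006, 0.309]
wrist_force: [-0.5, 0.6, 0.6]
width: 0.0006
```

```bash
python3 - <<'E'
from h import *
o=get_obs(); print(o["time"],o["tool_pos"],o["ee_rot"],o["wrist_force"])
s=snapshot("side")
w=snapshot("wrist")["pixels"][:,:,::-1]
a=cv2.resize(s["pixels"][320:470,150:310,::-1],(384,360),interpolation=2)
cv2.imwrite("pics/s4.png",np.hstack([a,cv2.resize(w[:,100:540],(330,360))]))
E
```

```text
7.0167 [0.5088057  0.36566964 0.06559353] [3.14010452 0.00565471 0.30871756] [-0.49536864  0.61481799  0.61583867]
```

View pics/s4.png

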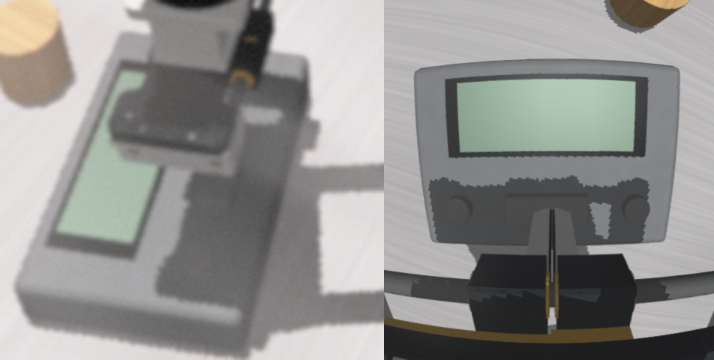

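The fingertips are over the middle of the bar key, well clear of both round keys. I'll press it by about 6 mm.

Emit:
play_rows --rows '[[0,[0,0,-0.6],[0,0,0]],[0,[0,0,-1.0],[0,0,0]],[0,[0,0,-1.2],[0,0,0]],[0,[0,0,-1.4],[0,0,0]],[0,[0,0,-1.6],[0,0,0]],[0,[0,0,-1.7],[0,0,0]],[0,[0,0,-1.7],[0,0,0]],[0,[0,0,-1.7],[0,0,0]]]'

```text
time: 7.78
tool_pos: [0.5103, 0.3674, 0.0521]
ee_rot: [3.141, -0.001, 0.31]
wrist_force: [-0.3, 0.6, 2.7]
width: 0.0004
```

Emit:
play_rows --rows '[[0,[0,0,-0.1],[0,0,0]],[0,[0,0,-0.2],[0,0,0]],[0,[0,0,-0.3],[0,0,0]],[0,[0,0,-0.35],[0,0,0]],[0,[0,0,-0.35],[0,0,0]],[0,[0,0,-0.35],[0,0,0]]]'

```text
time: 8.28
tool_pos: [0.5103, 0.3674, 0.0483]
ee_rot: [3.142, -0.001, 0.31]
wrist_force: [-1.0, -0.4, 4.9]
width: 0.0003
```

The bar key is about 6.7 mm down at 4.9 N. I'll draw back straight up.

Emit:
play_rows --rows '[[0,[0,0,0.6],[0,0,0]],[0,[0,0,1.5],[0,0,0]],[0,[0,0,4],[0,0,0]],[0,[0,0,8],[0,0,0]],[0,[0,0,12],[0,0,0]],[0,[-3,-2,14],[0,0,0]],[0,[-6,-4,15],[0,0,0]],[0,[-8,-5,15],[0,0,0]]]'

```text
time: 8.95
tool_pos: [0.4296, 0.317, 0.202]
ee_rot: [-3.14, -0.005, 0.31]
wrist_force: [-0.5, 0.2, 0.6]
width: 0.0004
```

Emit:
play_rows --rows '[[0,[-1,-1,0],[0,0,0]],[0,[-1,-1,0],[0,0,0]],[0,[-1,-1,0],[0,0,0]],[0,[-1,-1,0],[0,0,0]]]'

```text
time: 9.28
tool_pos: [0.4204, 0.3077, 0.1978]
ee_rot: [-3.141, 0.0, 0.31]
wrist_force: [-0.1, -0.1, 0.2]
width: 0.0003
```

```bash
python3 - <<'E'
from h import *
o=get_obs(); print(o["time"],o["tool_pos"],o["wrist_force"])
s=snapshot("wrist"); t=snapshot("side")
for l,z in (("call_empty_base",.022),("call_empty_top",.032),("bar_key_top",.055)):
    for d in silhouettes("wrist",l)[:1]: print(l,d["confidence"],at(s,d["point"],z,True).round(3))
cv2.imwrite("pics/s5.png",np.hstack([cv2.resize(x["pixels"][:,:,::-1],(400,300)) for x in (s,t)]))
E
```

```text
9.2833 [0.4203869  0.30766981 0.19775201] [-0.11401065 -0.12220148  0.23603863]
call_empty_base 0.79 [ 0.496 -0.039  0.022]
call_empty_top 0.78 [ 0.495 -0.051  0.032]
bar_key_top 0.78 [0.508 0.367 0.055]
```

View pics/s5.png

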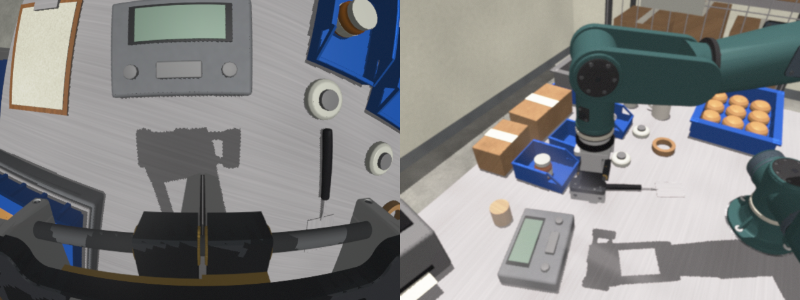

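The arm is clear. The bar key is up at (179,69) in the left view, and the call button stands where it did; the estimate there is partial because it is cut off at the picture edge. I'm handing the job in.

```bash
python3 -c "
from bench import *
print(close_job())"
```

```text
the job is handed in; nothing more can be done
None
```

I pressed the call button of the empty (middle) bin, let it come up, then pressed the terminal's bar key. After that I drew back about 20 cm above the bench and handed the job in at about 9.3 s.

- **Call button:** the fingertips pushed the cap about 6.2 mm down at 4.5 N, which counts as a press.
- **Bar key:** it went about 6.7 mm down at 4.9 N, also past the 4 mm mark.
- **Last checks:** the wrist force was near zero, and nothing looked displaced in the pictures. The bar key was found where it was before.
- **One disagreement:** the last wrist view put the call button's housing about 18 mm and its cap about 7 mm off in y. The button was cut off at the picture's edge there. An earlier view, taken after the press, had the cap within about 4 mm of its first position, so I believe it did not move.
- **Not measured:** I have no direct reading of the cap and key joints, so the press depths come from fingertip height and force.

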